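Turn the vial carousel to the red cap

TASK

On the lab bench, turn the vial carousel by pushing round its rim, which has blue tabs for the fingertips, until the red-capped vial stands in line with the green pointer of the stand, then move the hand clear. Only push the carousel, without pressing hard: do not touch or lift the vials, all of which must stay standing in their places, and leave the other things on the bench where they are.

Things in the scene. Friction and masses are not known exactly. Their poses are not given: they have to be found in the camera images.
- stand: fixed stand: dark round foot 170 mm in diameter, 8 mm thick, with a flat green pointer 18 mm wide, 8 mm high, lying on the bench and reaching to its arrow tip 203 mm from the axle. Origin on the upright axle at bench height; the pointer runs along the stand's own -x axis: the vial is in line when it is straight over that axis
- carousel: grey disc 210 mm in diameter, 12 mm thick, turning nearly two turns either way, light friction, about the stand's upright axle; it stays where left. Origin on the axle at the disc's underside, 30 mm above the bench; z up. Six vial places 70 mm from the axle at 0, 60, .. 300 degrees from its x axis, one empty, each with three 14 mm pins; black hub 44 mm wide, 30 mm high
- tab (a point): middle of the part of one of the six blue rim tabs that lies beyond the disc, 122 mm from the axle, 38 mm above the bench. The tabs are alike, stick out radially at 30, 90, .. 330 degrees from the carousel's x axis (this one at 30), are 10 mm thick, reach to 138 mm from the axle and from 27 to 49 mm above the bench; open space below and between them
- red_vial: amber vial with a red screw cap, upright on the carousel, 32 mm diameter, 52 mm tall, loose - the one to bring to the pointer; origin at the centre of its underside
- white_vial: amber vial with a white screw cap, upright on the carousel, 32 mm diameter, 52 mm tall, loose; origin at the centre of its underside
- blue_vial: amber vial with a blue screw cap, upright on the carousel, 32 mm diameter, 52 mm tall, loose; origin at the centre of its underside
- yellow_vial: amber vial with a yellow screw cap, upright on the carousel, 32 mm diameter, 52 mm tall, loose; origin at the centre of its underside
- black_vial: amber vial with a black screw cap, upright on the carousel, 32 mm diameter, 52 mm tall, loose; origin at the centre of its underside
- jar: loose white jar with white lid, 64 mm diameter, 95 mm tall, to the robot's right; origin at the centre of its underside
- tip_box: loose blue box with white top, 85 x 120 x 65 mm, to the robot's right; origin at the centre of its underside
- tube_rack: loose aluminium rack 75 x 200 mm with five capped tubes, 102 mm tall in all, to the robot's left; origin at the centre of its underside

How it is judged:
On the way, in this order (a step that is already met when the one before it is completed fails the run):
1. a finger pushes the carousel (contact force between the fingers and carousel above 0.1 N).
2. the red-capped vial is in line with the pointer (x of red_vial in the frame of stand below -0.05 m and y of red_vial in the frame of stand between -0.008 and 0.008 m), for 0.2 s.
At the end, for the whole second after the job is handed in: the red-capped vial stands on the pointer side within 8 mm of the pointer's centre line, the carousel is at rest, all five vials stand upright in their places on the carousel, and the jar, box and rack are within 20 mm of where they were (all of step 2 and angle between each of red_vial, white_vial, blue_vial, yellow_vial, black_vial's own z axis and vertical below 0.2 rad and horizontal distance between each of red_vial, white_vial, blue_vial, yellow_vial, black_vial and stand below 0.08 m and height (world z) of red_vial between 0.036 and 0.048 m and height (world z) of white_vial between 0.036 and 0.048 m and height (world z) of blue_vial between 0.036 and 0.048 m and height (world z) of yellow_vial between 0.036 and 0.048 m and height (world z) of black_vial between 0.036 and 0.048 m and distance of each of jar, tip_box, tube_rack from where it was at the start of the episode below 0.02 m and angular speed of carousel below 0.05 rad/s and linear speed of red_vial below 0.01 m/s); the robot touches nothing.
It fails at once if a vial is touched by the robot (more than 1 N) (contact force between any of the fingers, the arm and red_vial above 1 N or contact force between any of the fingers, the arm and white_vial above 1 N or contact force between any of the fingers, the arm and blue_vial above 1 N or contact force between any of the fingers, the arm and yellow_vial above 1 N or contact force between any of the fingers, the arm and black_vial above 1 N).
It fails at once if a vial is lifted from its place or tipped (height (world z) of any of red_vial, white_vial, blue_vial, yellow_vial, black_vial above 0.052 m or angle between any of red_vial, white_vial, blue_vial, yellow_vial, black_vial's own z axis and vertical above 0.35 rad).
It fails at once if the carousel is pressed hard (more than 25 N) (contact force between any of the fingers, the arm and carousel above 25 N).
It fails at once if the jar, box or rack is displaced by more than 20 mm (distance of any of jar, tip_box, tube_rack from where it was at the start of the episode above 0.02 m).
It also fails if it takes over 54 s, if anything falls off the work surface, if the arm or the gripper's body presses on something with over 40 N, if the wrist force passes 120 N, or if a joint passes its speed limit or range.

ROBOT

A 6-joint arm with a two-finger parallel gripper is mounted at the origin on the work surface. World frame = base frame: x ahead of the robot, y to its left, z up, the work surface at z = 0. Lengths are in m, angles in rad, forces in N, time in s.
With the tool pointing down it reaches from about 0.35 to 0.85 m from the base axis. Payload 8.1 kg.
Tool frame: the origin (TCP) lies between the finger pads; the fingertips stand 11 mm ahead of it and the grasp point (between the pads) lies 8 mm behind it (tips_ahead is the z of the fingertips in the tool frame, in m); z points along the fingers, y is the line along which they close (so a half turn about z gives the same grasp; the last joint's range is limited). The gripper opens to 93 mm and grips with 3 to 60 N. Pads are 15 mm wide; open, the fingers measure 128 mm over their backs; the gripper's body (75 mm by 188 mm) begins 65 mm behind the grasp point.
Start: joints at [-1.407, 0.13, 1.488, -0, 1.523, -0.085], TCP at [0.148, -0.582, 0.23] pointing down, gripper open.
Joint ranges: [-2.96, 2.96], [-0.89, 2.26], [0.02, 2.5], [-1.34, 4.48], [0, 2.73], [-2.66, 2.66]. Speed limits (rad/s): [2.39, 2.39, 2.79, 3.14, 3.14, 3.14].

INTERFACE

Orientations are given as a rotation vector (axis times angle).
In Python, from plant import read_state, read_camera, close_job, tips_ahead gives the robot as it stands. The module is installed in compiled form; this text tells all that it offers.
- The arm moves only by the tool move_arm, never from a script. Its argument "plan" is a list of rows, each a list of 7 numbers: the turn, a rotation vector about the tool's x, y, z in units of 6 degrees (1.0 is 6 degrees), then the shift along the tool's x, y, z in units of 25 mm (1.0 is 25 mm), then the finger opening in mm, from 0 to 93. A call has exactly 10 rows; each row shifts and turns the commanded pose from where the row before left it, along the tool's axes as they then stand; what a row does not reach is not made up. A row lasts 1/10 s, in which the tool goes at most 50 mm and 8.59 degrees, less where a joint would pass 70% of its speed; a pose out of reach is approached as far as the arm can. A call is refused whole if a number of a shift passes 1 or a number of a turn 1, either way. A call with a gripper value outside its range is refused whole. The fingers move at their own pace and stop on an object; "force" is the grip in N (left out, the last holds). Time passes only in rows, so rows that do not move let the fingers close, or fill a call up. It gives the time, the measured TCP pose, the force, the opening and the grip force at its end, in the units of the state.
- read_state(): the state, without advancing time (a new reading comes with each control period).
- read_camera(name): name is "side" or "top"; returns a dict with "frame" (420x560x3 uint8, red, green, blue), "z_map" (420x560 float32, m along the optical axis (not along the pixel's ray), 0 where there is no reading), "fx", "fy", "cx", "cy" (pixels), "distortion" ([k1, k2, p1, p2, k3] as OpenCV has them; the pictures are not rectified), "rvec" (rotation vector, rad) and "tvec" (3), from world to camera coordinates, as OpenCV has them. Camera axes: x right, y down, z forward; pixel columns grow to the right and rows downward; lengths in m; the calibration is good to about 2 mm. A picture is of the moment at which its call begins.
- close_job(): hands the job in; it is judged then, once.
The state is a dict: "t": time; "q": joint angles; "dq": joint speeds; "joint_torque": joint torques, N m; "tool_pos": TCP position; "orientation": TCP orientation; "force": force on the tool from outside, world axes, zero at the start; "wrist_torque": the same for the moment, N m; "opening": finger opening in m; "gripper_force": force on a finger pad.
Only numpy, scipy, OpenCV 4.12 (cv2) and the standard library are available. Lean on these libraries where they do the work, as an engineer would, in place of code of your own. Each camera call takes 0.05 s, during which the arm holds its last target. There are 200 camera calls.

## Working session

There is one attempt and no reset: what is moved stays moved. The work goes in short steps, Python scripts to look and compute and a tool call to move; the robot and the scene stay as the last step left them, time stands still between calls to the robot, and variables do not carry over. Pictures are saved under pics/ and viewed, at most 10 in all, crops included, and the job is handed in when it is done.

Besides the shell and the picture viewer there is one more tool, called by a JSON object that holds its "name" and its "arguments", one argument or row to a line. move_arm: Moves the arm, as the interface text tells. Its arguments: {"type":"object","properties":{"plan":{"type":"array","items":{"type":"array","items":{"type":"number"}}},"force":{"type":"number"}},"required":["plan"]}

```bash
mkdir -p pics
cat > h.py <<'E'
import numpy as np, cv2
from plant import *
from scipy.spatial.transform import Rotation as R
def pix2w(c,u,v,z):
    K=np.array([[c['fx'],0,c['cx']],[0,c['fy'],c['cy']],[0,0,1]])
    p=cv2.undistortPoints(np.array([[[u,v]]],float),K,np.array(c['distortion']))[0,0]
    M=R.from_rotvec(np.ravel(c['rvec'])).as_matrix(); t=np.ravel(c['tvec'])
    o=-M.T@t; d=M.T@np.array([p[0],p[1],1])
    return o+d*(z-o[2])/d[2]
def snap(n,f):
    c=read_camera(n); cv2.imwrite(f,cv2.cvtColor(c['frame'],cv2.COLOR_RGB2BGR)); np.save('cam_'+n+'.npy',c,allow_pickle=True); return c
def load(n): return np.load('cam_'+n+'.npy',allow_pickle=True).item()
E
python3 - <<'E'
from h import *
snap('top','pics/t1.png');snap('side','pics/s1.png')
s=read_state();print(s['t'],s['tool_pos'],R.from_rotvec(s['orientation']).as_matrix().round(3),s['opening'],tips_ahead)
E
```

```text
0.1 [ 0.14768856 -0.58101376  0.22868667] [[ 0.969  0.246 -0.   ]
 [ 0.246 -0.969  0.002]
 [ 0.    -0.002 -1.   ]] 0.09276534808251398 0.011
```

View pics/t1.png

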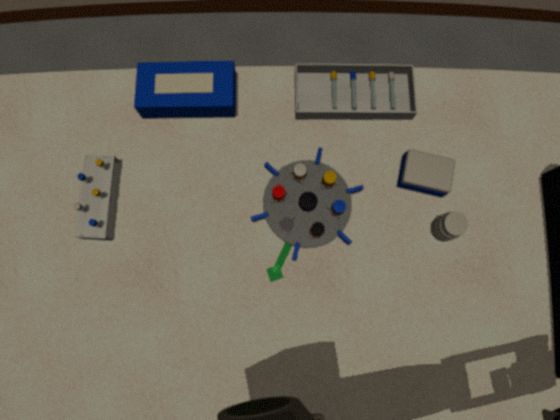

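View pics/s1.png

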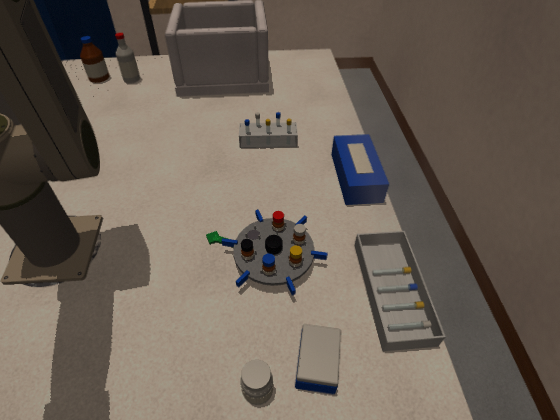

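The top view shows the hub at about (308,202), the red cap at (279,193) and the arrow tip near (274,276). The empty place faces the pointer, at (288,225). I'll enlarge it for better positions.

Run:
```python
from h import *
c=load('top'); f=c['frame'][140:290,235:375]
cv2.imwrite('pics/t1c.png',cv2.cvtColor(cv2.resize(f,None,fx=4,fy=4,interpolation=cv2.INTER_CUBIC),cv2.COLOR_RGB2BGR))
for n,u,v,z in [('hub',308,202,.072),('red',279,193,.094),('tip',274,278,.008),('jar',455,224,.095),('box',428,170,.065)]: print(n,pix2w(c,u,v,z).round(4))
```

```text
hub [ 0.5934 -0.0752  0.072 ]
red [ 0.6101 -0.0088  0.094 ]
tip [0.4235 0.0031 0.008 ]
jar [ 0.537  -0.4078  0.095 ]
box [ 0.6708 -0.3626  0.065 ]
```

View pics/t1c.png

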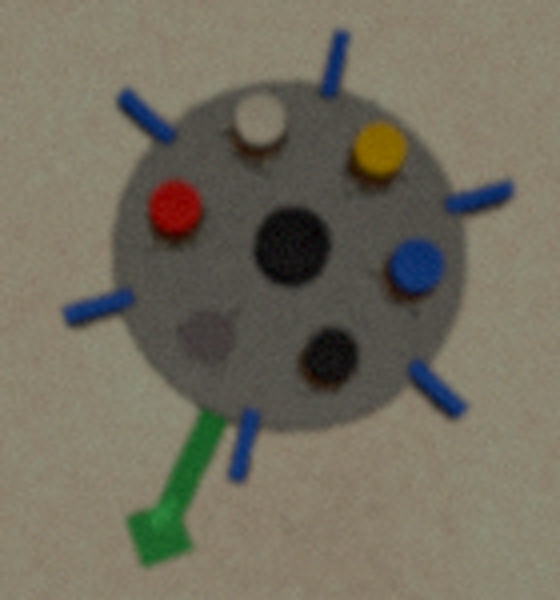

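```bash
cat > fit.py <<'E'
from h import *
c=load('top')
P=lambda x,y,z: pix2w(c,(x+.5)/4-.5+235,(y+.5)/4-.5+140,z)[:2]
caps=dict(red=(175,208),white=(260,119),yellow=(380,150),blue=(416,266),black=(330,354))
tabs=[(342,35),(510,188),(461,412),(238,478),(69,315),(124,94)]
W={k:P(*v,.094) for k,v in caps.items()}
T=np.array([P(*v,.045) for v in tabs]); A=T.mean(0)
print('axle tabs',A,'hub',P(292,247,.072))
for k,w in W.items(): d=w-A; print(k,np.hypot(*d).round(4),np.degrees(np.arctan2(d[1],d[0])).round(1))
for t in T: d=t-A; print('tab',np.hypot(*d).round(4),np.degrees(np.arctan2(d[1],d[0])).round(1))
for p in [(149,567),(160,525),(171,505),(213,420)]:
  q=P(*p,.008);d=q-A; print('ptr',q.round(4),np.hypot(*d).round(4),np.degrees(np.arctan2(d[1],d[0])).round(1))
E
python3 fit.py
```

```text
axle tabs [ 0.59752944 -0.07589214] hub [ 0.59485316 -0.07440741]
red 0.0702 77.1
white 0.07 16.6
yellow 0.0684 -44.4
blue 0.0687 -105.2
black 0.0695 -165.8
tab 0.1358 -14.0
tab 0.1358 -74.0
tab 0.1359 -134.5
tab 0.1363 166.1
tab 0.1351 106.0
tab 0.1367 45.7
ptr [0.4157 0.0081] 0.2003 155.2
ptr [0.4403 0.0016] 0.1753 153.8
ptr [ 0.452 -0.005] 0.1618 154.0
ptr [ 0.5024 -0.0303] 0.1055 154.4
```

{"name": "move_arm", "arguments": {
  "plan": [
    [0, 0, 0, 0.9, -0.62, 0, 30],
    [0, 0, 0, 0.9, -0.62, 0, 30],
    [0, 0, 0, 0.9, -0.62, 0, 30],
    [0, 0, 0, 0.9, -0.62, 0, 30],
    [0, 0, 0, 0.9, -0.62, 0, 30],
    [0, 0, 0, 0.9, -0.62, 0, 30],
    [0, 0, 0, 0.9, -0.62, 0, 30],
    [0, 0, 0, 0.9, -0.62, 0, 30],
    [0, 0, 0, 0.9, -0.62, 0, 30],
    [0, 0, 0, 0.9, -0.62, 0, 30]
  ]
}}

```text
t: 1.1
tool_pos: [0.3281, -0.3748, 0.2292]
orientation: [-3.117, -0.39, 0.0]
force: [0.3, -0.6, 0.3]
opening: 0.0298
gripper_force: 0.0
```

{"name": "move_arm", "arguments": {
  "plan": [
    [0, 0, 0, 0.9, -0.62, 0, 30],
    [0, 0, 0, 0.9, -0.62, 0, 30],
    [0, 0, 0, 0.9, -0.62, 0, 30],
    [0, 0, 0, 0.9, -0.62, 0, 30],
    [0, 0, 0, 0.9, -0.62, 0, 30],
    [0, 0, 0, 0.9, -0.62, 0, 30],
    [0, 0, 0, 0.9, -0.62, 0, 30],
    [0, 0, 0, 0.9, -0.62, 0, 30],
    [0, 0, 0, 0.9, -0.62, 0, 30],
    [0, 0, 0, 0.9, -0.62, 0, 30]
  ]
}}

```text
t: 2.1
tool_pos: [0.508, -0.1692, 0.2292]
orientation: [-3.117, -0.39, 0.001]
force: [-0.2, 0.0, -0.2]
opening: 0.0298
gripper_force: 0.0
```

{"name": "move_arm", "arguments": {
  "plan": [
    [0, 0, -0.65, 0, 0, 0, 30],
    [0, 0, -0.65, 0, 0, 0, 30],
    [0, 0, -0.65, 0, 0, 0, 30],
    [0, 0, -0.65, 0, 0, 0, 30],
    [0, 0, -0.65, 0, 0, 0, 30],
    [0, 0, -0.65, 0, 0, 0, 30],
    [0, 0, -0.65, 0, 0, 0, 30],
    [0, 0, -0.65, 0, 0, 0, 30],
    [0, 0, 0, 0, 0, 0, 30],
    [0, 0, 0, 0, 0, 0, 30]
  ]
}}

```text
t: 3.1
tool_pos: [0.5074, -0.1702, 0.2293]
orientation: [-2.899, -1.211, 0.001]
force: [0.3, -0.1, -0.3]
opening: 0.0303
gripper_force: 0.0
```

```bash
cat > rel.py <<'E'
from h import *
A=np.array([.5965,-.0755])
s=read_state();M=R.from_rotvec(s['orientation']).as_matrix();p=s['tool_pos']
d=p[:2]-A;print(s['t'],'pos',p.round(4),'r',np.hypot(*d).round(4),'th',np.degrees(np.arctan2(d[1],d[0])).round(2),'xang',np.degrees(np.arctan2(M[1,0],M[0,0])).round(2),'z',M[:,2].round(3),s['opening'],s['force'].round(2))
E
cat >> rel.py <<'E'
import sys
if len(sys.argv)>2:
  th=np.radians(float(sys.argv[1]));t=np.r_[A+float(sys.argv[2])*np.array([np.cos(th),np.sin(th)]),float(sys.argv[3])]
  print('shift units',(M.T@(t-p)/.025).round(3))
E
python3 rel.py -134 .128 .044
```

```text
3.1 pos [ 0.5074 -0.1702  0.2293] r 0.1301 th -133.26 xang 45.34 z [-0.001  0.    -1.   ] 0.03032056456447593 [ 0.35 -0.06 -0.32]
shift units [ 0.083 -0.064  7.412]
```

{"name": "move_arm", "arguments": {
  "plan": [
    [0, 0, 0, 0.08, -0.06, 0.9, 30],
    [0, 0, 0, 0, 0, 0.9, 30],
    [0, 0, 0, 0, 0, 0.9, 30],
    [0, 0, 0, 0, 0, 0.9, 30],
    [0, 0, 0, 0, 0, 0.9, 30],
    [0, 0, 0, 0, 0, 0.9, 30],
    [0, 0, 0, 0, 0, 0.2, 30],
    [0, 0, 0, 0, 0, 0, 30],
    [0, 0, 0, 0, 0, 0, 30],
    [0, 0, 0, 0, 0, 0, 30]
  ]
}}

```text
t: 4.1
tool_pos: [0.509, -0.1682, 0.0913]
orientation: [2.896, 1.213, 0.003]
force: [0.5, 0.3, 0.6]
opening: 0.03
gripper_force: 0.0
```

```bash
python3 - <<'E'
from h import *
c=snap('side','pics/s2.png'); t=snap('top','pics/t2.png')
a=cv2.resize(c['frame'][180:320,190:340],(600,560),interpolation=cv2.INTER_CUBIC)
cv2.imwrite('pics/s2c.png',cv2.cvtColor(a,cv2.COLOR_RGB2BGR))
E
python3 rel.py -134 .128 .044
```

```text
4.2 pos [ 0.5088 -0.1681  0.091 ] r 0.1276 th -133.44 xang 45.45 z [ 0.002 -0.001 -1.   ] 0.029954635721418307 [ 0.18 -0.19 -0.4 ]
shift units [-0.018 -0.053  1.879]
```

View pics/s2c.png

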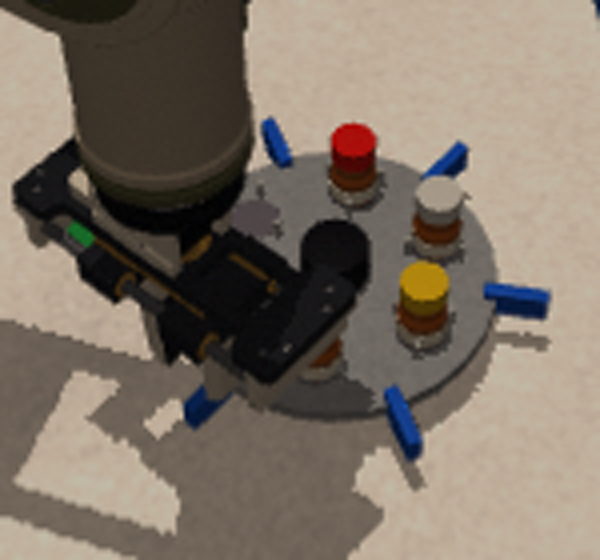

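The crop shows the hand above the near tab, tab tip at about (200,405), with the fingers still about 3 cm above it. I'll descend slowly.

{"name": "move_arm", "arguments": {
  "plan": [
    [0, 0, 0, 0, -0.05, 0.3, 30],
    [0, 0, 0, 0, 0, 0.3, 30],
    [0, 0, 0, 0, 0, 0.3, 30],
    [0, 0, 0, 0, 0, 0.2, 30],
    [0, 0, 0, 0, 0, 0.2, 30],
    [0, 0, 0, 0, 0, 0.2, 30],
    [0, 0, 0, 0, 0, 0.2, 30],
    [0, 0, 0, 0, 0, 0.18, 30],
    [0, 0, 0, 0, 0, 0, 30],
    [0, 0, 0, 0, 0, 0, 30]
  ]
}}

```text
t: 5.2
tool_pos: [0.507, -0.1669, 0.0426]
orientation: [-2.898, -1.214, 0.0]
force: [0.4, -0.5, 0.4]
opening: 0.0301
gripper_force: 0.0
```

```bash
python3 rel.py -134 .128 .044
```

```text
5.2 pos [ 0.507  -0.1669  0.0426] r 0.1279 th -134.4 xang 45.45 z [-0.  0. -1.] 0.030104517512403565 [ 0.37 -0.55  0.35]
shift units [-0.002  0.035 -0.057]
```

{"name": "move_arm", "arguments": {
  "plan": [
    [0, 0, -0.2, 0.001, 0.107, 0, 30],
    [0, 0, -0.2, 0.001, 0.107, 0, 30],
    [0, 0, -0.2, 0.001, 0.107, 0, 30],
    [0, 0, -0.2, 0.001, 0.107, 0, 30],
    [0, 0, -0.3, 0.0025, 0.161, 0, 30],
    [0, 0, -0.3, 0.0025, 0.161, 0, 30],
    [0, 0, -0.3, 0.0025, 0.161, 0, 30],
    [0, 0, -0.3, 0.0025, 0.161, 0, 30],
    [0, 0, -0.3, 0.0025, 0.161, 0, 30],
    [0, 0, -0.3, 0.0025, 0.161, 0, 30]
  ]
}}

```text
t: 6.2
tool_pos: [0.5351, -0.1879, 0.0426]
orientation: [-2.704, -1.599, -0.0]
force: [0.7, -0.0, -0.5]
opening: 0.03
gripper_force: 0.2
```

```bash
python3 rel.py -118.4 .128 .043
```

```text
6.2 pos [ 0.5351 -0.1879  0.0426] r 0.128 th -118.66 xang 61.18 z [-0.  0. -1.] 0.02998798621053221 [ 0.7  -0.04 -0.51]
shift units [ 0.002  0.023 -0.015]
```

{"name": "move_arm", "arguments": {
  "plan": [
    [0, 0, -0.3, 0.0025, 0.161, 0, 30],
    [0, 0, -0.3, 0.0025, 0.161, 0, 30],
    [0, 0, -0.3, 0.0025, 0.161, 0, 30],
    [0, 0, -0.3, 0.0025, 0.161, 0, 30],
    [0, 0, -0.3, 0.0025, 0.161, 0, 30],
    [0, 0, -0.3, 0.0025, 0.161, 0, 30],
    [0, 0, -0.3, 0.0025, 0.161, 0, 30],
    [0, 0, -0.3, 0.0025, 0.161, 0, 30],
    [0, 0, -0.3, 0.0025, 0.161, 0, 30],
    [0, 0, -0.3, 0.0025, 0.161, 0, 30]
  ]
}}

```text
t: 7.2
tool_pos: [0.5727, -0.2015, 0.0425]
orientation: [-2.421, -2.002, 0.0]
force: [-1.0, 1.1, -1.3]
opening: 0.0302
gripper_force: 0.2
```

{"name": "move_arm", "arguments": {
  "plan": [
    [0, 0, -0.3, 0.0025, 0.161, 0, 30],
    [0, 0, -0.3, 0.0025, 0.161, 0, 30],
    [0, 0, -0.3, 0.0025, 0.161, 0, 30],
    [0, 0, -0.3, 0.0025, 0.161, 0, 30],
    [0, 0, -0.3, 0.0025, 0.161, 0, 30],
    [0, 0, -0.3, 0.0025, 0.161, 0, 30],
    [0, 0, -0.3, 0.0025, 0.161, 0, 30],
    [0, 0, -0.3, 0.0025, 0.161, 0, 30],
    [0, 0, -0.3, 0.0025, 0.161, 0, 30],
    [0, 0, -0.3, 0.0025, 0.161, 0, 30]
  ]
}}

```text
t: 8.2
tool_pos: [0.613, -0.2027, 0.0426]
orientation: [2.077, 2.357, -0.0]
force: [0.7, -0.6, -0.9]
opening: 0.0301
gripper_force: 0.3
```

{"name": "move_arm", "arguments": {
  "plan": [
    [0, 0, -0.3, 0.0025, 0.161, 0, 30],
    [0, 0, -0.3, 0.0025, 0.161, 0, 30],
    [0, 0, -0.3, 0.0025, 0.161, 0, 30],
    [0, 0, -0.3, 0.0025, 0.161, 0, 30],
    [0, 0, -0.3, 0.0025, 0.161, 0, 30],
    [0, 0, -0.3, 0.0025, 0.161, 0, 30],
    [0, 0, -0.2, 0.001, 0.107, 0, 30],
    [0, 0, -0.1, 0, 0.054, 0, 30],
    [0, 0, -0.05, 0, 0.027, 0, 30],
    [0, 0, 0, 0, 0, 0, 30]
  ]
}}

```text
t: 9.2
tool_pos: [0.6406, -0.196, 0.0426]
orientation: [-1.803, -2.573, -0.0]
force: [-0.1, 0.4, 0.1]
opening: 0.0302
gripper_force: 0.0
```

```bash
python3 rel.py
python3 - <<'E'
from h import *
t=snap('top','pics/t3.png')
cv2.imwrite('pics/t3c.png',cv2.cvtColor(cv2.resize(t['frame'][140:290,235:375],None,fx=4,fy=4,interpolation=cv2.INTER_CUBIC),cv2.COLOR_RGB2BGR))
E
```

```text
9.2 pos [ 0.6406 -0.196   0.0426] r 0.1283 th -69.88 xang 109.96 z [-0.  0. -1.] 0.030175361118341175 [-0.12  0.37  0.13]
```

View pics/t3c.png

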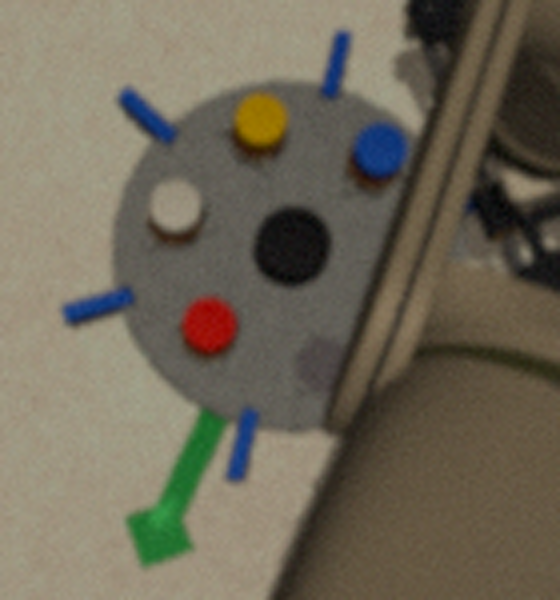

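Red cap is now at (210,326): the carousel turned 60°. About 18.4° to go.

{"name": "move_arm", "arguments": {
  "plan": [
    [0, 0, -0.1, 0, 0.054, 0, 30],
    [0, 0, -0.2, 0.001, 0.107, 0, 30],
    [0, 0, -0.25, 0.002, 0.134, 0, 30],
    [0, 0, -0.25, 0.002, 0.134, 0, 30],
    [0, 0, -0.25, 0.002, 0.134, 0, 30],
    [0, 0, -0.25, 0.002, 0.134, 0, 30],
    [0, 0, -0.25, 0.002, 0.134, 0, 30],
    [0, 0, -0.25, 0.002, 0.134, 0, 30],
    [0, 0, -0.25, 0.002, 0.134, 0, 30],
    [0, 0, -0.25, 0.002, 0.134, 0, 30]
  ]
}}

```text
t: 10.25
tool_pos: [0.6683, -0.182, 0.0426]
orientation: [1.478, 2.772, 0.0]
force: [-0.1, -0.4, -0.4]
opening: 0.0299
gripper_force: 0.2
```

{"name": "move_arm", "arguments": {
  "plan": [
    [0, 0, -0.2, 0.001, 0.107, 0, 30],
    [0, 0, -0.2, 0.001, 0.107, 0, 30],
    [0, 0, -0.15, 0.001, 0.08, 0, 30],
    [0, 0, -0.1, 0, 0.054, 0, 30],
    [0, 0, -0.05, 0, 0.027, 0, 30],
    [0, 0, -0.05, 0, 0.027, 0, 30],
    [0, 0, 0, 0, 0, 0, 30],
    [0, 0, 0, 0, 0, 0, 30],
    [0, 0, 0, 0, 0, 0, 30],
    [0, 0, 0, 0, 0, 0, 30]
  ]
}}

```text
t: 11.25
tool_pos: [0.6761, -0.1762, 0.0427]
orientation: [-1.371, -2.827, -0.0]
force: [0.1, -0.6, -1.1]
opening: 0.0301
gripper_force: 0.0
```

```bash
python3 rel.py
python3 - <<'E'
from h import *
t=snap('top','pics/t4.png')
cv2.imwrite('pics/t4c.png',cv2.cvtColor(cv2.resize(t['frame'][140:290,235:375],None,fx=4,fy=4,interpolation=cv2.INTER_CUBIC),cv2.COLOR_RGB2BGR))
E
```

```text
11.25 pos [ 0.6761 -0.1762  0.0427] r 0.1284 th -51.66 xang 128.25 z [ 0.  0. -1.] 0.030105054083415718 [ 0.12 -0.63 -1.08]
```

View pics/t4c.png

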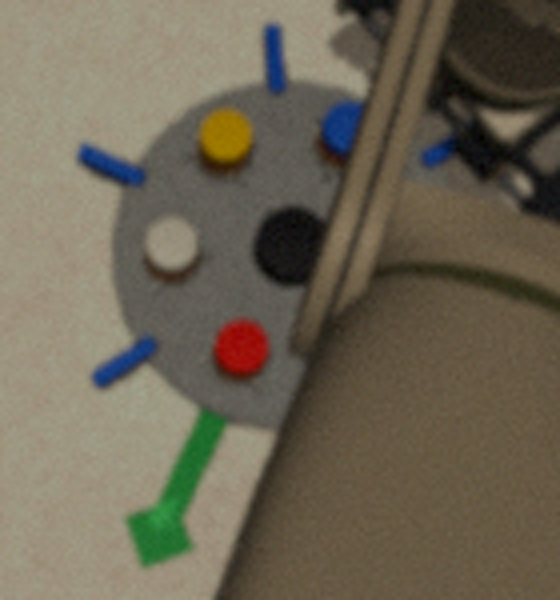

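Red cap is at (242,348), tab tips at (273,29), (83,154) and (98,380). Checking the angles.

Run:
```python
from h import *
c=load('top')
P=lambda x,y,z: pix2w(c,(x+.5)/4-.5+235,(y+.5)/4-.5+140,z)[:2]
for A in ([.5975,-.0759],[.5957,-.0750]):
  for n,p,z in [('red',(242,348),.094),('white',(171,244),.094),('yel',(226,137),.094),('t',(273,29),.045),('t',(83,154),.045),('t',(98,380),.045),('ptr',(149,567),.008),('ptr',(159,540),.008),('ptr',(171,505),.008),('ptr',(213,420),.008)]:
    d=P(*p,z)-A; print(n,np.hypot(*d).round(4),np.degrees(np.arctan2(d[1],d[0])).round(1))
# green centroid line
f=c['frame'].astype(int); m=(f[...,1]>f[...,0]+35)&(f[...,1]>f[...,2]+25)
v,u=np.nonzero(m); k=(u>235)&(u<300)&(v>235)&(v<290)
q=np.array([pix2w(c,a,b,.008)[:2] for a,b in zip(u[k],v[k])]); l=cv2.fitLine(q.astype(np.float32),cv2.DIST_L2,0,.01,.01).ravel()
print(k.sum(),'line',l,np.degrees(np.arctan2(l[1],l[0])))
r=P(242,348,.094)-l[2:]; print('red offset from line',l[0]*r[1]-l[1]*r[0])
a=np.array([.5966,-.0755])-l[2:]; print('axle offset',l[0]*a[1]-l[1]*a[0])
```

```text
red 0.0712 153.5
white 0.071 93.9
yel 0.069 34.8
t 0.1358 3.6
t 0.1355 64.2
t 0.1358 123.7
ptr 0.2003 155.2
ptr 0.1835 154.8
ptr 0.1618 154.0
ptr 0.1055 154.4
red 0.0692 153.5
white 0.07 92.5
yel 0.07 33.3
t 0.1376 3.2
t 0.1355 63.4
t 0.1341 123.3
ptr 0.1983 155.2
ptr 0.1815 154.8
ptr 0.1598 154.0
ptr 0.1035 154.4
339 line [ 0.90233845 -0.43102825  0.4574251  -0.00808056] -25.532831
red offset from line 0.0004142722478402347
axle offset -0.0008468352389672251
```

The red vial is within about 1 mm of the pointer line. I'll back the finger off the tab and lift.

{"name": "move_arm", "arguments": {
  "plan": [
    [0, 0, 0, 0, -0.15, 0, 30],
    [0, 0, 0, 0, -0.15, 0, 30],
    [0, 0, 0, 0, 0, 0, 30],
    [0, 0, 0, 0, 0, -0.3, 30],
    [0, 0, 0, 0, 0, -0.5, 30],
    [0, 0, 0, 0, 0, -0.8, 30],
    [0, 0, 0, 0, 0, -0.9, 30],
    [0, 0, 0, 0, 0, -0.9, 30],
    [0, 0, 0, 0, 0, -0.9, 30],
    [0, 0, 0, 0, 0, -0.9, 30]
  ]
}}

```text
t: 12.3
tool_pos: [0.6707, -0.1809, 0.1753]
orientation: [1.37, 2.825, 0.0]
force: [0.7, -0.7, 0.3]
opening: 0.03
gripper_force: 0.0
```

{"name": "move_arm", "arguments": {
  "plan": [
    [0, 0, 0, -0.9, 0, -0.5, 30],
    [0, 0, 0, -0.9, 0, 0, 30],
    [0, 0, 0, -0.9, 0, 0, 30],
    [0, 0, 0, -0.9, 0, 0, 30],
    [0, 0, 0, -0.5, 0, 0, 30],
    [0, 0, 0, 0, 0, 0, 30],
    [0, 0, 0, 0, 0, 0, 30],
    [0, 0, 0, 0, 0, 0, 30],
    [0, 0, 0, 0, 0, 0, 30],
    [0, 0, 0, 0, 0, 0, 30]
  ]
}}

```text
t: 13.3
tool_pos: [0.7337, -0.2607, 0.1856]
orientation: [1.37, 2.827, 0.0]
force: [1.3, -0.2, 1.3]
opening: 0.0301
gripper_force: 0.0
```

```bash
python3 rel.py
python3 - <<'E'
from h import *
t=snap('top','pics/t5.png')
cv2.imwrite('pics/t5c.png',cv2.cvtColor(cv2.resize(t['frame'][140:290,235:375],None,fx=4,fy=4,interpolation=cv2.INTER_CUBIC),cv2.COLOR_RGB2BGR))
E
```

```text
13.3 pos [ 0.7337 -0.2607  0.1856] r 0.2305 th -53.48 xang 128.29 z [ 0. -0. -1.] 0.030138121427114712 [ 1.33 -0.22  1.27]
```

View pics/t5c.png

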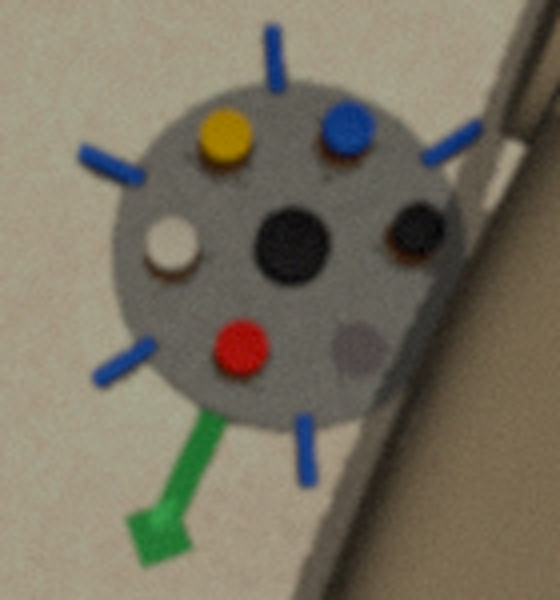

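The red cap is still at (242,348), all five vials are standing and the hand is clear.

```bash
python3 -c "from plant import *; print(close_job())"
```

```text
the job is handed in; nothing more can be done
None
```

I turned the carousel about 78° by pushing one blue tab. By camera, the red-capped vial stands within about 1 mm of the pointer line, all five vials are upright in their places, the hand is clear, and the job was handed in with no verdict returned.

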